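Tighten the loose eye nut of a pressure filter with a tommy bar

TASK

One of the four eye nuts that hold down the lid of the steel pressure filter is loose: the one nearest the robot, whose yellow paint mark does not line up with the mark on the lid. Slide the steel end of the tommy bar through its eye and swing it clockwise (seen from above) until the nut is fully home against its stop and its marks line up, turning it with the bar only, never with the gripper. Then draw the bar out and lay it flat in the aluminium tray, leaving the three tight nuts alone and not shifting or toppling the bottles, jars, beaker and carton.

Things in the scene. Friction and masses are not known exactly. Their poses are not given: they have to be found in the camera images.
- filter: heavy stainless pressure filter, fixed: round, 208 mm across, on three legs; lid's flat rim 115 mm above the bench. Origin on the bench at its centre, z up. Loose nut at (-84, 0) mm in its frame, tight ones at (0, -84), (84, 0), (0, 84). Amid the lid stand a pipe cross (barb and red lever reach 60 mm out along +x) and a pressure gauge (62 mm dial, top 225 mm above the bench)
- nut_a (a joint): turn of the loose eye nut about its vertical axis, rad: 0 = fully home at its stop, marks lined up; negative = still loose by that angle; clockwise from above increases it. Starts between -1.6 and -0.8, turns stiffly (about 0.4 N m), stays where it is left; its sinking on the thread is too small to matter
- nut_a_eye (a point): centre of the loose nut's loop, 152 mm above the bench: an upright ring of 12 mm round steel, 32 mm inside, 56 mm outside. Frame turns with the nut: x level, through the loop (the bar's way through), z up; the yellow mark on its foot lies on the -x side. At home x points 25 degrees clockwise (from above) of straight outward from the filter's centre. The bar has about 50 degrees of play each way in it
- nut_b (a joint): rotation of a tight eye nut, the same make, at (0, -84) mm of the filter: 0 = home; leave it (about 3 N m holds it)
- nut_c (a joint): the same for the tight nut at (84, 0) mm
- nut_d (a joint): the same for the tight nut at (0, 84) mm
- bar: the tommy bar, loose, 200 mm long, 0.19 to 0.3 kg. Origin on its axis at mid length: a bright steel rod, 16 mm thick, runs 100 mm along +x to the tip; a black hexagonal grip, 22 mm across flats, runs 100 mm along -x to the heel. It starts lying level on the bench on a flat of the grip, axis 11 mm up; centre of mass about 15 mm from the origin, in the grip
- bar_tip (a point): end of the bar's steel rod, 100 mm from the bar's origin along +x
- bar_s1 (a point): point on the bar's axis, 15 mm behind the tip
- bar_s2 (a point): point on the bar's axis, 40 mm behind the tip
- bar_s3 (a point): point on the bar's axis, 65 mm behind the tip
- bar_s4 (a point): point on the bar's axis, 90 mm behind the tip
- bar_heel (a point): end of the bar's grip, 100 mm from the bar's origin along -x
- tray: shallow open aluminium tray, 250 mm (x) by 120 mm (y), 20 mm high, walls and floor 4 to 5 mm thick, fixed to the bench; origin at the centre of its underside. The bar lies inside along the tray's x, either way round
- amber_a: tall amber bottle, 66 mm in diameter, 190 mm high, close to the filter's +y side; its origin is the centre of its underside; loose, to be left where it stands
- amber_b: tall amber bottle, 62 mm in diameter, 180 mm high, close to the filter's -y side; its origin is the centre of its underside; loose, to be left where it stands
- jar: short white jar, 60 mm in diameter, 85 mm high, between filter and robot; its origin is the centre of its underside; loose, to be left where it stands
- beaker: glass beaker, 66 mm in diameter, 90 mm high, between filter and robot; its origin is the centre of its underside; loose, to be left where it stands
- carton: flat cardboard carton, 80 x 120 x 45 mm; its origin is the centre of its underside; loose, to be left where it stands
- white_bottle: white plastic bottle, 68 mm in diameter, 160 mm high; its origin is the centre of its underside; loose, to be left where it stands
- small_jar: small amber jar with a black lid, 54 mm in diameter, 70 mm high; its origin is the centre of its underside; loose, to be left where it stands
Things that resemble listed ones, but are neither listed nor needed, are in the scene too. What is shaped like the bar but purple is not meant.

How it is judged:
By the outcome, as a careful person would: the job done as asked, in the order asked, and still so for the second after the job is handed in, with the robot touching nothing.
It also fails if it takes over 67 s, if anything falls off the work surface, if the arm or the gripper's body presses on something with over 40 N, if the wrist force passes 120 N, or if a joint passes its speed limit or range.

ROBOT

A 6-joint arm with a two-finger parallel gripper is mounted at the origin on the work surface. World frame = base frame: x ahead of the robot, y to its left, z up, the work surface at z = 0. Lengths are in m, angles in rad, forces in N, time in s.
With the tool pointing down it reaches from about 0.225 to 0.875 m from the base axis. Payload 3.4 kg.
Tool frame: the origin (TCP) lies midway between the tips of the shut fingers; the grasp point (between the pads) lies 19 mm behind it; x points along the fingers, y is the direction in which the jaws open and shut, and the axes are right-handed (so a half turn about x gives the same grasp; the last joint's range is limited). The gripper opens to 85 mm and grips with 20 to 120 N. Pads are 22 mm wide; open, the fingers measure 114 mm over their backs; the gripper's body (76 mm by 85 mm) begins 54 mm behind the grasp point. The pads swing forward as they close: fully open they stand 13 mm farther back than shut.
Start: joints at [-1.418, 0.276, 1.505, -0, 1.361, -0.121], TCP at [0.155, -0.554, 0.231] pointing down, gripper open.
Joint ranges: [-2.89, 2.89], [-0.75, 2.08], [0.22, 2.7], [-1.18, 4.32], [0.11, 2.71], [-2.7, 2.7]. Speed limits (rad/s): [2.57, 2.57, 3.14, 3.14, 3.14, 3.14].

INTERFACE

Orientations are given as a unit quaternion [w, x, y, z].
In Python, from rig import manip, get_image, get_calibration, ticket gives the robot as it stands. The module is installed in compiled form; this text tells all that it offers.
- The arm moves only by the tool arm_command, never from a script. Its argument "series" is text: rows parted by semicolons, each of 7 numbers parted by spaces: the shift along the tool's x, y, z in units of 0.1 m (1.0 is 0.1 m), then the turn, a rotation vector about the tool's x, y, z in units of pi rad (1.0 is pi rad), then the opening, from -1 (shut) to 1 (fully open), so that 0 is half open. In form: tx ty tz rx ry rz claw; .... A call has 1 to 12 rows; each row shifts and turns the commanded pose from where the row before left it, along the tool's axes as they then stand; what a row does not reach is not made up. A row lasts 1/12 s, in which the tool goes at most 41.7 mm and 7.16 degrees, less where a joint would pass 70% of its speed; a pose out of reach is approached as far as the arm can. A call with a number of a shift or a turn outside -1 to 1 is refused whole. A call with a gripper value outside its range is refused whole. The fingers move at their own pace and stop on an object; "squeeze" is the grip in N (left out, the last holds). Time passes only in rows, so rows that do not move let the fingers close. It gives the time, the measured TCP pose, the force and the opening at its end, in the units of the state.
- manip.get_state(): the state, without advancing time (a new reading comes with each control period).
- get_image(name): name is "side" or "top"; returns the picture (400x640x3 uint8, red, green, blue); there is no depth.
- get_calibration(name): a dict with "fx", "fy", "cx", "cy" (pixels), "cam_to_world" (4x4, takes a point from camera to world coordinates). Camera axes: x right, y down, z forward; pixel columns grow to the right and rows downward; lengths in m; the calibration is good to about 2 mm. A picture is of the moment at which its call begins. get_calibration takes no time and is no camera call.
- ticket.sign_off(): hands the job in, once; it reports no verdict.
The state is a dict: "clock": time; "qpos": joint angles; "qd": joint speeds; "effort": joint torques, N m; "position": TCP position; "ee_rot": TCP orientation; "contact_force": force on the tool from outside, world axes, zero at the start; "moment": the same for the moment, N m; "width": finger opening in m.
Only numpy, scipy, OpenCV 4.12 (cv2) and the standard library are available. Lean on these libraries where they do the work, as an engineer would, in place of code of your own. Each camera call takes 0.05 s, during which the arm holds its last target. There are 200 camera calls.

## Working session

There is one attempt and no reset: what is moved stays moved. The work goes in short steps, Python scripts to look and compute and a tool call to move; the robot and the scene stay as the last step left them, time stands still between calls to the robot, and variables do not carry over. Pictures are saved under pics/ and viewed, about 8 in all and at most 12, crops included, and the job is handed in when it is done.

Besides the shell and the picture viewer there is one more tool, called after ">>>" as name(argument=value, ...), one argument or row to a line, values as JSON. arm_command: Moves the arm, as the interface text tells. Shifts and turns lie within -1 to 1; 1 stands for 0.1 m of shift or pi rad of turn. Its arguments: {"type":"object","properties":{"series":{"type":"string"},"squeeze":{"type":"number"}},"required":["series"]}

```bash
mkdir -p pics; cat > h.py <<'E'
import numpy as np, cv2, json
from rig import manip, get_image, get_calibration, ticket
def snap(n,name):
    im=get_image(n); cv2.imwrite(f'pics/{name}.png',im[:,:,::-1]); return im
def ray(n,u,v):
    c=get_calibration(n);T=np.array(c['cam_to_world']);d=T[:3,:3]@np.array([(u-c['cx'])/c['fx'],(v-c['cy'])/c['fy'],1]);return T[:3,3],d
def at(n,u,v,z):
    o,d=ray(n,u,v);return o+d*(z-o[2])/d[2]
def proj(n,p):
    c=get_calibration(n);T=np.array(c['cam_to_world']);q=T[:3,:3].T@(np.array(p)-T[:3,3]);return np.array([c['fx']*q[0]/q[2]+c['cx'],c['fy']*q[1]/q[2]+c['cy']])
def crop(src,dst,x0,y0,x1,y1,s):
    im=cv2.imread(f'pics/{src}.png')[y0:y1,x0:x1];cv2.imwrite(f'pics/{dst}.png',cv2.resize(im,None,fx=s,fy=s,interpolation=cv2.INTER_CUBIC))
E
python3 - <<'E'
from h import *
np.set_printoptions(precision=4,suppress=True)
a=snap('top','t0');b=snap('side','s0')
for n in('top','side'):
    c=get_calibration(n);print(c['fx'],c['cx'],c['cy']);print(np.array(c['cam_to_world']))
print(manip.get_state())
E
```

```text
440.84491059147126 318.6245956130512 205.80547540826407
[[ 0.0091 -0.9944  0.1051  0.3682]
 [-0.9999 -0.0104 -0.0122 -0.0868]
 [ 0.0132 -0.105  -0.9944  1.6292]
 [ 0.      0.      0.      1.    ]]
410.34392945059426 323.1221540217254 205.13514122793464
[[-0.906  -0.2608  0.3334  0.0337]
 [-0.4233  0.5654 -0.708   0.9557]
 [-0.0039 -0.7825 -0.6226  1.0398]
 [ 0.      0.      0.      1.    ]]
{'clock': 0.1, 'qpos': array([-1.418 ,  0.2766,  1.506 , -0.    ,  1.3607, -0.121 ]), 'qd': array([ 0.0003, -0.0017, -0.0041,  0.0004, -0.0017,  0.0014]), 'effort': array([  0.0017, -41.7699, -24.6404,  -0.0003,   0.0058,  -0.    ]), 'position': array([ 0.1554, -0.5531,  0.2305]), 'ee_rot': array([-0.0959, -0.7005, -0.0971,  0.7005]), 'contact_force': array([0.0605, 0.1016, 0.3355]), 'moment': array([ 0.0221,  0.0268, -0.013 ]), 'width': 0.08518180807903747}
```

View pics/t0.png

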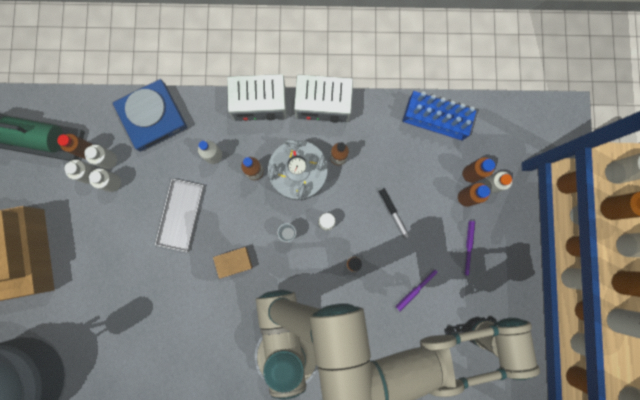

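View pics/s0.png

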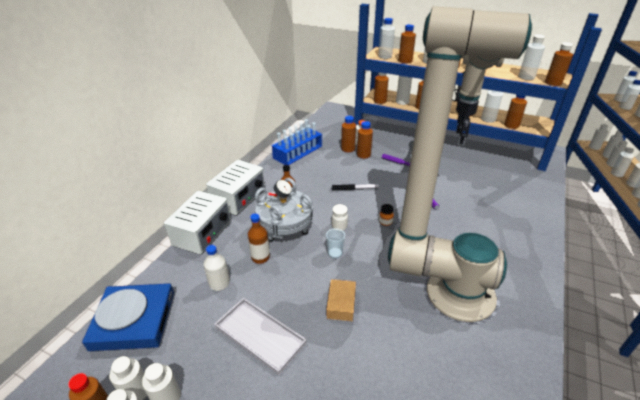

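The top view shows three bar-shaped things: a black and steel one at (383,190)–(406,236), and purple ones at (416,290) and (470,247). I choose the black and steel one. The filter is at (297,168) and the tray at (181,214). Next I crop closer on the bar and filter.

```bash
python3 - <<'E'
from h import *
crop('t0','t0f',230,130,420,250,4)
a=cv2.imread('pics/s0.png')[165:250,240:390]
cv2.imwrite('pics/s0f.png',cv2.resize(a,None,fx=5,fy=5,interpolation=cv2.INTER_CUBIC))
E
```

```text
(no output)
```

View pics/t0f.png

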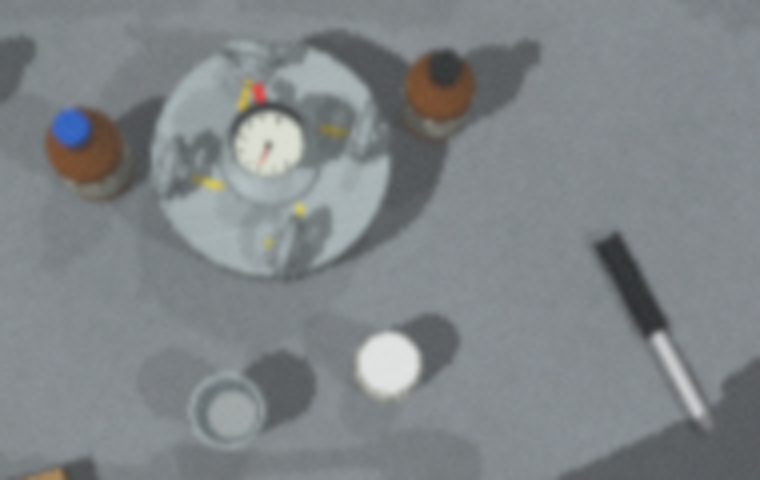

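View pics/s0f.png

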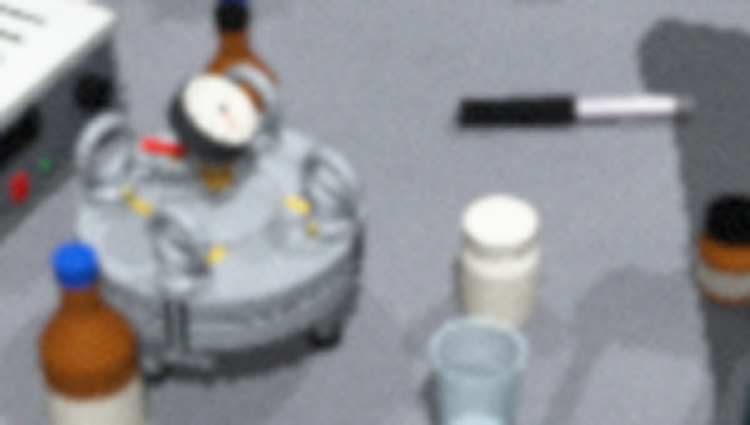

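```bash
python3 - <<'E'
from h import *
np.set_printoptions(precision=4,suppress=True)
T=lambda u,v,z:at('top',230+u/4,130+v/4,z)
S=lambda u,v,z:at('side',240+u/5,165+v/5,z)
def tri(a,b):
    (o1,d1),(o2,d2)=ray('top',230+a[0]/4,130+a[1]/4),ray('side',240+b[0]/5,165+b[1]/5)
    s=np.linalg.lstsq(np.c_[d1,-d2],o2-o1,rcond=None)[0];p,q=o1+s[0]*d1,o2+s[1]*d2
    return (p+q)/2,np.linalg.norm(p-q)
h,t=T(607,236,.013),T(707,429,.011);print('bar',h,t,np.linalg.norm(h-t))
print('bar side',S(460,113,.011),S(692,103,.011))
print('centre',T(271,158,.115),'edges',T(152,158,.115),T(390,158,.115),T(271,38,.115),T(271,278,.115))
print('lid mark',tri((299,210),(296,204)),'nut mark',tri((268,243),(312,230)))
for z in(.115,.12): print(T(299,210,z),S(296,204,z),T(268,243,z),S(312,230,z))
print('loop',tri((300,240),(330,180)),T(300,240,.152),S(330,180,.152))
for k in((210,183),(330,130),(243,97)):print('tight marks',T(*k,.116))
print('jar',T(388,363,.085),'beaker',T(228,408,.09),'ambA',T(70,126,.19),'ambB',T(445,68,.18),'lever',T(258,92,.16))
print('tray',[at('top',u,v,.02) for u,v in((174,179),(206,184),(187,250),(156,245))])
print('others smalljar',at('top',355,264,.07),'carton',at('top',233,262,.045))
E
```

```text
bar [ 0.6042 -0.3401  0.013 ] [ 0.4266 -0.4314  0.011 ] 0.19974317834959046
bar side [ 0.6011 -0.3386  0.011 ] [ 0.4267 -0.4349  0.011 ]
centre [ 0.6547 -0.0315  0.115 ] edges [0.6535 0.072  0.115 ] [ 0.6559 -0.1351  0.115 ] [ 0.7614 -0.03    0.115 ] [ 0.5495 -0.0329  0.115 ]
lid mark (array([ 0.6079, -0.0569,  0.114 ]), np.float64(0.0029606390273522027)) nut mark (array([ 0.5793, -0.0301,  0.1192]), np.float64(0.0001682204190909164))
[ 0.6092 -0.0564  0.115 ] [ 0.6058 -0.0562  0.115 ] [ 0.58   -0.0299  0.115 ] [ 0.5817 -0.0347  0.115 ]
[ 0.6084 -0.0565  0.12  ] [ 0.6027 -0.0507  0.12  ] [ 0.5793 -0.0301  0.12  ] [ 0.5788 -0.0293  0.12  ]
loop (array([ 0.5785, -0.0582,  0.1445]), np.float64(0.0003645826943831188)) [ 0.5776 -0.0583  0.152 ] [ 0.5738 -0.0498  0.152 ]
tight marks [0.6318 0.0211 0.116 ]
tight marks [ 0.6798 -0.0826  0.116 ]
tight marks [ 0.7082 -0.0063  0.116 ]
jar [ 0.479  -0.1356  0.085 ] beaker [0.438  0.0038 0.09  ] ambA [0.6654 0.1325 0.19  ] ambB [ 0.7206 -0.1786  0.18  ] lever [ 0.7028 -0.0213  0.16  ]
tray [array([0.6319, 0.4264, 0.02  ]), array([0.6146, 0.3085, 0.02  ]), array([0.3726, 0.3683, 0.02  ]), array([0.3895, 0.4808, 0.02  ])]
others smalljar [ 0.3289 -0.2355  0.07  ] carton [0.3315 0.1966 0.045 ]
```

```bash
cat >> h.py <<'E'
from scipy.spatial.transform import Rotation as R
np.set_printoptions(precision=4,suppress=True)
def pose():
    s=manip.get_state();q=s['ee_rot'];return np.array(s['position']),R.from_quat(np.r_[q[1:],q[0]]),s
def Rd(psi):
    p=np.radians(psi);x=np.array([0,0,-1.]);y=np.array([np.cos(p),np.sin(p),0]);return R.from_matrix(np.c_[x,y,np.cross(x,y)])
def delta(p0,r0,p1,r1):
    "total shift (0.1 m) in tool axes of r0, and turn (pi)"
    return np.round(r0.inv().apply(np.array(p1)-p0)*10,3),np.round((r0.inv()*r1).as_rotvec()/np.pi,4)
def psi(r): y=r.as_matrix()[:,1];return np.degrees(np.arctan2(y[1],y[0]))
def show():
    p,r,s=pose();print('t',round(s['clock'],2),'p',p,'psi',round(psi(r),2),'xax',r.as_matrix()[:,0],'q',s['qpos'],'w',s['width'],'F',s['contact_force'],'M',s['moment']);return p,r
E
python3 - <<'E'
from h import *
p,r=show()
for ps in(118,-62):
  print(ps,delta(p,r,[.546,-.3695,.10],Rd(ps)))
E
```

```text
t 0.1 p [ 0.1554 -0.5531  0.2305] psi -74.31 xax [-0.0003  0.0016 -1.    ] q [-1.418   0.2766  1.506  -0.      1.3607 -0.121 ] w 0.08518180807903747 F [0.0605 0.1016 0.3355] M [ 0.0221  0.0268 -0.013 ]
118 (array([ 1.307, -0.71 , -4.257]), array([0.9316, 0.0008, 0.0002]))
-62 (array([ 1.307, -0.71 , -4.257]), array([-0.0684, -0.0001,  0.0005]))
```

```bash
python3 - <<'E'
from h import *
p,r,s=pose()
print(delta(p,Rd(-62),[.534,-.376,.10],Rd(-62)),delta(p,r,p,Rd(-62)))
E
```

```text
(array([ 1.305,  0.213, -4.175]), array([0., 0., 0.])) (array([0., 0., 0.]), array([-0.0684, -0.0001,  0.0005]))
```

>>> arm_command(
  series="0 0 0 -0.034 0 0 1;0 0 0 -0.034 0 0 1;0.05 0.02 -0.2 0 0 0 1;0.1 0.02 -0.35 0 0 0 1;0.1 0.02 -0.4 0 0 0 1;0.15 0.02 -0.4 0 0 0 1;0.15 0.02 -0.4 0 0 0 1;0.15 0.02 -0.4 0 0 0 1;0.15 0.02 -0.4 0 0 0 1;0.15 0.02 -0.4 0 0 0 1;0.15 0.02 -0.4 0 0 0 1;0.05 0.02 -0.4 0 0 0 1",
  squeeze=80,
)

```text
clock: 1.1
position: [0.4908, -0.396, 0.1108]
ee_rot: [-0.169, -0.685, -0.172, 0.687]
contact_force: [-0.5, -0.4, 0.0]
width: 0.0854
```

>>> arm_command(
  series="0.05 0.013 -0.275 0 0 0 1;0.05 0 -0.15 0 0 0 1;0 0 0 0 0 0 1",
)

```text
clock: 1.35
position: [0.5307, -0.3773, 0.1018]
ee_rot: [-0.171, -0.686, -0.173, 0.686]
contact_force: [-0.5, 1.0, 0.0]
width: 0.0854
```

```bash
python3 - <<'E'
from h import *
p,r=show();print(delta(p,r,[.534,-.376,.006],Rd(-62)))
E
```

```text
t 1.35 p [ 0.5307 -0.3773  0.1018] psi -61.87 xax [-0.001  0.002 -1.   ] q [-0.7253  0.4784  1.5196  0.0009  1.1456  0.3542] w 0.08537247583859295 F [-0.4939  0.9555  0.0007] M [-0.0083  0.0673 -0.0195]
(array([ 0.958,  0.007, -0.035]), array([ 0.0007, -0.    ,  0.0007]))
```

>>> arm_command(
  series="0.25 0.005 0.05 0 0 0 1;0.3 0 0 0 0 0 1;0.25 0 0 0 0 0 1;0.15 0 0 0 0 0 0.6;0 0 0 0 0 0 0.2;0 0 0 0 0 0 -0.6;0 0 0 0 0 0 -1;0 0 0 0 0 0 -1;0 0 0 0 0 0 -1;0 0 0 0 0 0 -1;0 0 0 0 0 0 -1",
  squeeze=90,
)

```text
clock: 2.27
position: [0.525, -0.3835, 0.011]
ee_rot: [0.172, 0.687, 0.17, -0.686]
contact_force: [-2.1, -0.8, 5.5]
width: 0.0199
```

```bash
python3 - <<'E'
from h import *
p,r=show()
# overlay of ring model on initial pictures
from itertools import product
def ov(n,src,x0,y0,x1,y1,s,dst,yaw,eye):
    im=cv2.imread(f'pics/{src}.png')[y0:y1,x0:x1];im=cv2.resize(im,None,fx=s,fy=s,interpolation=cv2.INTER_CUBIC)
    a=np.radians(yaw);ey=np.array([-np.sin(a),np.cos(a),0]);
    for rr,c in((.016,(0,0,255)),(.028,(0,255,0))):
        pts=[((proj(n,eye+rr*(np.cos(t)*ey+np.sin(t)*np.array([0,0,1])))-[x0,y0]+.5)*s-.5) for t in np.linspace(0,6.28,60)]
        for q in pts: im[int(round(q[1])),int(round(q[0]))]=c
    return im
eye=np.array([.5727,-.0487,.152])
rows=[]
for yaw in(-95,-110,-125):
    a=ov('top','t0',280,170,325,205,6,'',yaw,eye);b=ov('side','s0',285,185,330,220,6,'',yaw,eye)
    rows.append(np.vstack([a,b]))
cv2.imwrite('pics/ov.png',np.hstack(rows)[:, :])
print(np.hstack(rows).shape)
E
```

```text
t 2.27 p [ 0.525  -0.3835  0.011 ] psi -62.05 xax [ 0.0018 -0.003  -1.    ] q [-0.7373  0.5647  1.624  -0.0013  0.9495  0.3464] w 0.019859435669910275 F [-2.1218 -0.7659  5.5092] M [-0.028   0.3415  0.0522]
(420, 810, 3)
```

View pics/ov.png

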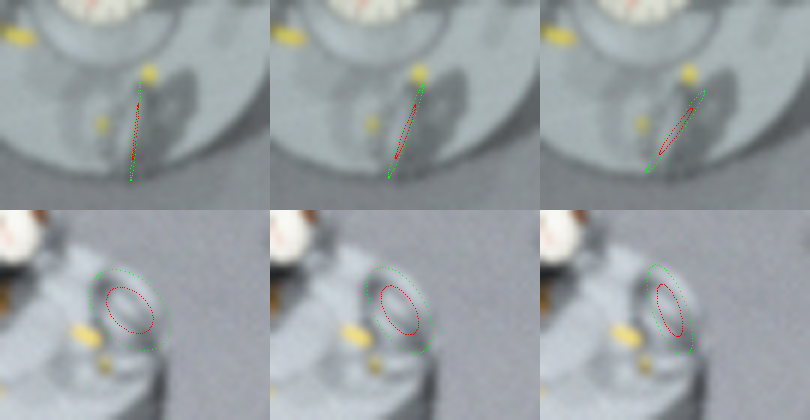

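The overlay puts the eye within about 2 mm at (0.573, -0.049), with its x axis near -108°, so the nut is loose by about 1.45 rad. The opening of 19.9 mm with the TCP at z = 11 mm means the finger tips only caught the upper slopes of the hexagon. I'll open, go lower and regrip.

>>> arm_command(
  series="0 0 0 0 0 0 0.3;0 0 0 0 0 0 0.3;0 0 0 0 0 0 0.3;0 0 0 0 0 0 0.3;0.04 0 0 0 0 0 0.3;0.04 0 0 0 0 0 0.3",
)

```text
clock: 2.77
position: [0.5247, -0.3824, 0.0004]
ee_rot: [0.171, 0.686, 0.17, -0.686]
contact_force: [0.2, -0.4, -0.2]
width: 0.0557
```

```bash
python3 -c "
from h import *
show()"
```

```text
t 2.77 p [ 0.5247 -0.3824  0.0004] psi -62.07 xax [ 0.0003 -0.0003 -1.    ] q [-0.7369  0.5769  1.6331 -0.      0.9311  0.3465] w 0.05566432536299413 F [ 0.1743 -0.3873 -0.2428] M [-0.0055 -0.0067  0.0398]
```

>>> arm_command(
  series="0 0 0 0 0 0 -0.1;0 0 0 0 0 0 -1;0 0 0 0 0 0 -1;0 0 0 0 0 0 -1;0 0 0 0 0 0 -1;0 0 0 0 0 0 -1;0 0 0 0 0 0 -1;0 0 0 0 0 0 -1",
  squeeze=90,
)

```text
clock: 3.43
position: [0.5245, -0.3824, 0.0007]
ee_rot: [0.171, 0.686, 0.171, -0.686]
contact_force: [-0.1, -0.4, -0.1]
width: 0.0217
```

>>> arm_command(
  series="-0.05 0 0 0 0 0 -1;-0.1 0 0 0 0 0 -1;-0.1 0 0 0 0 0 -1;0 0 0 0 0 0 -1",
)

```text
clock: 3.77
position: [0.526, -0.3835, 0.0284]
ee_rot: [0.172, 0.687, 0.169, -0.685]
contact_force: [0.9, 0.1, -3.1]
width: 0.0218
```

```bash
python3 -c "
from h import *
show()"
```

```text
t 3.77 p [ 0.526  -0.3835  0.0284] psi -62.07 xax [ 0.0036 -0.0033 -1.    ] q [-0.7368  0.546   1.6071  0.      0.9836  0.3465] w 0.021798904209635594 F [ 0.8865  0.0792 -3.1349] M [-0.0809 -0.0136 -0.0399]
```

>>> arm_command(
  series="-0.15 0 0 0 0 0 -1;-0.25 0 0 -0.0352 0 0 -1;-0.25 0 0 -0.0352 0 0 -1;-0.25 0 0 -0.0352 0 0 -1;-0.25 0 0 -0.0352 0 0 -1;-0.25 0 0 -0.0352 0 0 -1;-0.2 0 0 -0.0352 0 0 -1;-0.15 0 0 -0.0352 0 0 -1;0 0 0 -0.0352 0 0 -1;0 0 0 -0.0352 0 0 -1;0 0 0 -0.0352 0 0 -1;0 0 0 -0.0352 0 0 -1",
)

```text
clock: 4.77
position: [0.5245, -0.3822, 0.2011]
ee_rot: [0.534, 0.464, 0.533, -0.464]
contact_force: [-0.0, -0.1, -2.6]
width: 0.0214
```

>>> arm_command(
  series="0 0 0 -0.0352 0 0 -1;0 0 0 -0.0352 0 0 -1;0 0 0 -0.0352 0 0 -1;0 0 0 -0.0352 0 0 -1;0 0 0 -0.0352 0 0 -1;0 0 0 -0.0352 0 0 -1;0 0 0 -0.0352 0 0 -1;0 0 0 -0.0352 0 0 -1;0 0 0 -0.0352 0 0 -1;0 0 0 -0.0352 0 0 -1;0 0 0 -0.0352 0 0 -1;0 0 0 -0.0352 0 0 -1",
)

```text
clock: 5.77
position: [0.5245, -0.3822, 0.2009]
ee_rot: [0.706, 0.037, 0.706, -0.037]
contact_force: [-0.0, -0.8, -1.8]
width: 0.0216
```

```bash
python3 -c "
from h import *
p,r=show();print(delta(p,r,[.464,-.1337,.21],Rd(128)), delta(p,Rd(128),[.464,-.1337,.21],Rd(128)))"
```

```text
t 5.77 p [ 0.5245 -0.3822  0.2009] psi 83.97 xax [ 0.0004 -0.0002 -1.    ] q [-0.7369  0.4034  1.3866  0.0001  1.3511 -2.2024] w 0.021571000933784678 F [-0.0386 -0.8042 -1.7999] M [ 0.0116 -0.0912 -0.0395]
(array([-0.092,  2.407, -0.863]), array([-0.2446,  0.0001,  0.0001])) (array([-0.091,  2.33 ,  1.053]), array([0., 0., 0.]))
```

>>> arm_command(
  series="-0.03 0.15 -0.06 0 0 0 -1;-0.06 0.25 -0.09 0 0 0 -1;0 0.3 -0.1 0 0 0 -1;0 0.3 -0.11 0 0 0 -1;0 0.3 -0.11 0 0 0 -1;0 0.3 -0.11 0 0 0 -1;0 0.3 -0.11 0 0 0 -1;0 0.25 -0.09 0 0 0 -1;0 0.15 -0.05 0 0 0 -1;0 0.107 -0.033 0 0 0 -1;0 0 0 -0.03 0 0 -1;0 0 0 -0.035 0 0 -1",
)

```text
clock: 6.77
position: [0.4655, -0.133, 0.2101]
ee_rot: [0.707, -0.035, 0.706, 0.035]
contact_force: [0.6, -0.8, -2.3]
width: 0.022
```

>>> arm_command(
  series="0 0 0 -0.035 0 0 -1;0 0 0 -0.035 0 0 -1;0 0 0 -0.035 0 0 -1;0 0 0 -0.035 0 0 -1;0 0 0 -0.025 0 0 -1;0 0 0 -0.015 0 0 -1;0 0 0 0 0 0 -1;0 0 0 0 0 0 -1",
)

```text
clock: 7.43
position: [0.4656, -0.1339, 0.2098]
ee_rot: [0.669, -0.228, 0.669, 0.228]
contact_force: [0.2, -0.6, -2.3]
width: 0.0215
```

```bash
python3 -c "
from h import *
p,r=show()
snap('top','t1');snap('side','s1')
crop('t1','t1f',270,155,370,235,6);crop('s1','s1f',260,150,360,230,6)
a=cv2.imread('pics/t1f.png');b=cv2.imread('pics/s1f.png')
cv2.imwrite('pics/m1.png',cv2.resize(np.hstack([a,b]),(800,320),interpolation=cv2.INTER_AREA))"
```

```text
t 7.43 p [ 0.4656 -0.1339  0.2098] psi 127.66 xax [ 0.0006 -0.0004 -1.    ] q [-0.4236  0.1531  1.7247 -0.0001  1.2631 -2.6516] w 0.021474304860864768 F [ 0.1876 -0.6161 -2.251 ] M [ 0.0656 -0.0493  0.0004]
```

View pics/m1.png

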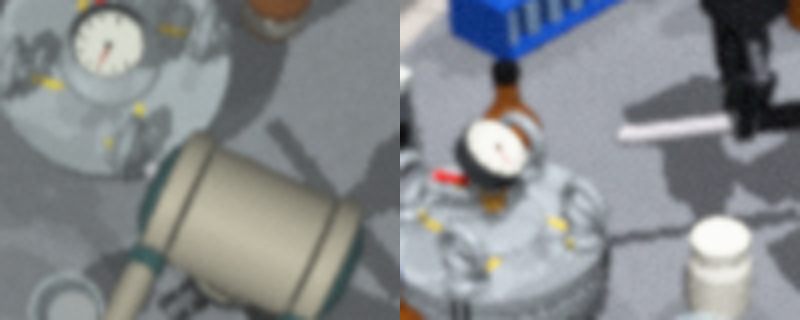

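```bash
python3 - <<'E'
from h import *
p,r,s=pose();d=r.as_matrix()[:,2]
print('pred tip',p+.113*d+[0,0,.0115],'px',proj('top',p+.113*d+[0,0,.0115]),proj('side',p+.113*d+[0,0,.0115]))
(o1,d1),(o2,d2)=ray('top',307.5,197.5),ray('side',315.3,183.3)
k=np.linalg.lstsq(np.c_[d1,-d2],o2-o1,rcond=None)[0];print((o1+k[0]*d1+o2+k[1]*d2)/2,o1+k[0]*d1-o2-k[1]*d2)
print('rod at side 342,180.5', proj('side',p+.018*d+[0,0,.0115]), proj('side',p+.06*d+[0,0,.0115]))
eye=np.array([.5727,-.0487,.152]); q=p+[0,0,.0115];v=eye-q
print('along',v@d,'lateral y',v@r.as_matrix()[:,1],'down',-v[2], 'dir', d)
E
```

```text
pred tip [ 0.5549 -0.0646  0.2212] px [306.5052 193.9882] [312.2751 184.0554]
[ 0.5438 -0.0677  0.2256] [-0.0016 -0.0006 -0.0002]
rod at side 342,180.5 [339.1489 180.4772] [327.3431 182.0491]
along 0.13681243194183018 lateral y 0.0017738037185161745 down 0.0692184213038804 dir [0.7914 0.6113 0.0001]
```

>>> arm_command(
  series="0.1 0.01 0 0 0 0 -1;0.15 0.008 0 0 0 0 -1;0.15 0 0 0 0 0 -1;0.15 0 0 0 0 0 -1;0.1 0 0 0 0 0 -1;0.053 0 0 0 0 0 -1;0 0 0.08 0 0 0 -1;0 0 0.08 0 0 0 -1;0 0 0 0 0 0 -1;0 0 0 0 0 0 -1",
)

```text
clock: 8.37
position: [0.4782, -0.1222, 0.1401]
ee_rot: [0.669, -0.23, 0.668, 0.229]
contact_force: [0.2, -0.5, -2.6]
width: 0.0214
```

```bash
python3 -c "
from h import *
p,r=show();d=r.as_matrix()[:,2]
eye=np.array([.5727,-.0487,.152]); q=p+[0,0,.0125];v=eye-q
print('along',v@d,'lat',v@r.as_matrix()[:,1],'down',-v[2])
snap('top','t2');snap('side','s2')
s=8
def mk(n,f,x0,y0,x1,y1):
    im=cv2.resize(cv2.imread(f'pics/{f}.png')[y0:y1,x0:x1],None,fx=s,fy=s,interpolation=cv2.INTER_CUBIC);cl=im.copy()
    for L in np.linspace(.09,.17,41):
        u=(proj(n,q+L*d)-[x0,y0]+.5)*s-.5
        if 0<u[0]<im.shape[1] and 0<u[1]<im.shape[0]: im[int(u[1]),int(u[0])]=(0,0,255) if L<.1025 else (0,255,0)
    return np.hstack([cl,im])
a=mk('top','t2',285,175,330,205);b=mk('side','s2',290,180,335,215)
cv2.imwrite('pics/m2.png',np.vstack([a,b]))"
```

```text
t 8.37 p [ 0.4782 -0.1222  0.1401] psi 127.82 xax [ 0.0019 -0.0009 -1.    ] q [-0.3912  0.2256  1.8193 -0.0001  1.0947 -2.622 ] w 0.021435999032876865 F [ 0.1565 -0.4939 -2.6288] M [ 0.0107 -0.0603 -0.0083]
along 0.11969655255489708 lat 0.00012335842090525334 down 0.0005923202994357613
```

View pics/m2.png

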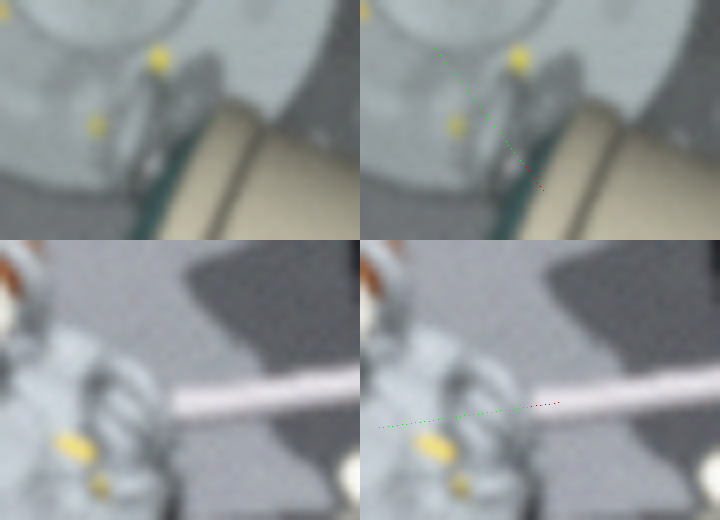

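>>> arm_command(
  series="0.01 0 0.04 0 0 0 -1;0.01 0 0.05 0 0 0 -1;0 0 0.05 0 0 0 -1;0 0 0 0 0 0 -1",
)

```text
clock: 8.8
position: [0.489, -0.1132, 0.1374]
ee_rot: [0.669, -0.229, 0.669, 0.229]
contact_force: [-0.4, 0.5, -2.4]
width: 0.0215
```

```bash
python3 -c "
from h import *
show()"
```

```text
t 8.8 p [ 0.489  -0.1132  0.1374] psi 127.78 xax [ 0.0011  0.0001 -1.    ] q [-0.3666  0.2406  1.8058  0.0006  1.0943 -2.5971] w 0.02154507074400236 F [-0.3976  0.5328 -2.3989] M [-0.0002 -0.0494 -0.0128]
```

>>> arm_command(
  series="0 0 0.05 0 0 0 -1;0 0 0.06 0 0 0 -1;0 0 0.06 0 0 0 -1;0 0 0 0 0 0 -1",
)

```text
clock: 9.13
position: [0.5028, -0.1027, 0.1374]
ee_rot: [0.669, -0.229, 0.669, 0.229]
contact_force: [-0.0, 0.0, -3.0]
width: 0.0215
```

>>> arm_command(
  series="0 0 0.05 0 0 0 -1;0 0 0.05 0 0 0 -1;0 0 0.05 0 0 0 -1;0 0 0 0 0 0 -1",
)

```text
clock: 9.47
position: [0.5143, -0.0937, 0.1374]
ee_rot: [0.669, -0.229, 0.669, 0.229]
contact_force: [-0.2, 0.1, -2.6]
width: 0.0214
```

```bash
python3 -c "
from h import *
p,r=show();d=r.as_matrix()[:,2]
q=p+[0,0,.0125];v=np.array([.5727,-.0487,.152])-q
print('along',v@d,'lat',v@r.as_matrix()[:,1],'down',-v[2])
snap('top','t3');snap('side','s3')
s=8
a=cv2.imread('pics/t3.png')[175:205,280:325];b=cv2.imread('pics/s3.png')[180:215,280:325]
cv2.imwrite('pics/m3.png',cv2.resize(np.hstack([a,b[:30]]),None,fx=s,fy=s,interpolation=cv2.INTER_CUBIC))"
```

```text
t 9.47 p [ 0.5143 -0.0937  0.1374] psi 127.78 xax [ 0.001   0.0001 -1.    ] q [-0.3136  0.2698  1.7633  0.0005  1.1076 -2.544 ] w 0.021398707914900335 F [-0.1693  0.0647 -2.6062] M [ 0.0136 -0.0511 -0.0294]
along 0.07368142755665019 lat -0.00022007440707348932 down -0.0021462988993896093
```

View pics/m3.png

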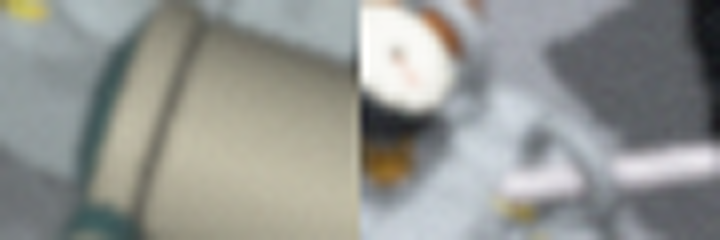

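>>> arm_command(
  series="0 0.026 0 0.0111 0 0 -1;0 0.0514 0.002 0.0222 0 0 -1;0 0.0514 0.002 0.0222 0 0 -1;0 0.0514 0.002 0.0222 0 0 -1;0 0.0514 0.002 0.0222 0 0 -1;0 0.0514 0.002 0.0222 0 0 -1;0 0.0514 0.002 0.0222 0 0 -1",
  squeeze=110,
)

```text
clock: 10.15
position: [0.4995, -0.0649, 0.1375]
ee_rot: [0.704, -0.072, 0.703, 0.071]
contact_force: [0.0, -2.0, -2.8]
width: 0.0211
```

```bash
cat >> h.py <<'E'
def chk(D=None):
    p,r=show();d=r.as_matrix()[:,2];v=np.array([.5727,-.0487,.152])-p-[0,0,.0125]
    print('along',v@d,'lat',v@r.as_matrix()[:,1],'down',-v[2],'h',psi(r)+90)
E
python3 -c "
from h import *
chk()"
```

```text
t 10.15 p [ 0.4995 -0.0649  0.1375] psi 101.63 xax [ 0.0006 -0.0022 -1.    ] q [-0.266   0.2429  1.802  -0.0022  1.0955 -2.0388] w 0.02114937560602527 F [ 0.034  -2.0406 -2.8442] M [-0.3206 -0.1802  0.2592]
along 0.07500938546583341 lat 0.0011023783422991079 down -0.001998800152976859 h 191.63070929013182
```

The nut is engaged: the torque about it is about 0.4 N m. I keep swinging.

>>> arm_command(
  series="0 0.0514 0.002 0.0222 0 0 -1;0 0.0514 0.002 0.0222 0 0 -1;0 0.0514 0.002 0.0222 0 0 -1;0 0.0514 0.002 0.0222 0 0 -1;0 0.0514 0.002 0.0222 0 0 -1;0 0.0514 0.002 0.0222 0 0 -1;0 0.0514 0.002 0.0222 0 0 -1;0 0.0514 0.002 0.0222 0 0 -1;0 0.0514 0.002 0.0222 0 0 -1;0 0.0514 0.002 0.0222 0 0 -1",
)

```text
clock: 10.98
position: [0.5063, -0.0132, 0.1373]
ee_rot: [0.685, 0.173, 0.686, -0.173]
contact_force: [-0.5, 3.1, -1.9]
width: 0.0207
```

```bash
python3 -c "
from h import *
chk()"
```

```text
t 10.98 p [ 0.5063 -0.0132  0.1373] psi 61.7 xax [-0.0009  0.0012 -1.    ] q [-0.1642  0.248   1.7954  0.0012  1.0993 -1.2417] w 0.02067484959180573 F [-0.5002  3.1391 -1.9489] M [ 0.4839 -0.0079  0.5762]
along 0.07533646530642446 lat 0.00019894208417954495 down -0.002218330683447522 h 151.70264107985727
```

>>> arm_command(
  series="0 0.0514 0.002 0.0222 0 0 -1;0 0.0514 0.002 0.0222 0 0 -1;0 0.0514 0.002 0.0222 0 0 -1;0 0.0514 0.002 0.0222 0 0 -1;0 0.0514 0.002 0.0222 0 0 -1;0 0.0514 0.002 0.0222 0 0 -1;0 0.0257 0.001 0.0111 0 0 -1;0 0 0 0 0 0 -1",
)

```text
clock: 11.65
position: [0.5287, 0.0134, 0.1373]
ee_rot: [0.629, 0.323, 0.63, -0.321]
contact_force: [-0.4, 8.1, -1.7]
width: 0.021
```

```bash
python3 -c "
from h import *
chk()"
```

```text
t 11.65 p [0.5287 0.0134 0.1373] psi 35.85 xax [-0.0004  0.0044 -1.    ] q [-0.1093  0.279   1.7498  0.0048  1.1136 -0.7372] w 0.021018059570606592 F [-0.4419  8.0802 -1.6867] M [ 1.0541 -0.1098  0.5434]
along 0.0760519101870163 lat -0.0007017224999227076 down -0.002230001065424019 h 125.85074490989447
```

>>> arm_command(
  series="0 0.0257 0.001 0.0111 0 0 -1;0 0.0257 0.001 0.0111 0 0 -1;0 0.0257 0.001 0.0111 0 0 -1;0 0 0 0 0 0 -1",
)

```text
clock: 11.98
position: [0.5354, 0.0178, 0.1374]
ee_rot: [0.611, 0.356, 0.613, -0.353]
contact_force: [-0.5, 9.5, -1.6]
width: 0.0207
```

```bash
python3 -c "
from h import *
chk()"
```

```text
t 11.98 p [0.5354 0.0178 0.1374] psi 29.85 xax [ 0.0001  0.0054 -1.    ] q [-0.1003  0.2882  1.7359  0.006   1.118  -0.6238] w 0.020652382042558936 F [-0.4803  9.4819 -1.5921] M [ 1.3228 -0.1231  0.6279]
along 0.07626481030937961 lat -0.0007634724175785169 down -0.0021475118691850863 h 119.84503740063049
```

>>> arm_command(
  series="0 0.0257 0.001 0.0111 0 0 -1;0 0.0257 0.001 0.0111 0 0 -1;0 0 0 0 0 0 -1",
)

```text
clock: 12.23
position: [0.5402, 0.0204, 0.1374]
ee_rot: [0.598, 0.377, 0.6, -0.374]
contact_force: [1.3, 8.3, -1.6]
width: 0.0207
```

```bash
python3 -c "
from h import *
chk()"
```

```text
t 12.23 p [0.5402 0.0204 0.1374] psi 25.84 xax [ 0.0004  0.0059 -1.    ] q [-0.095   0.2947  1.7259  0.0065  1.1211 -0.5489] w 0.02074156756577637 F [ 1.3057  8.2857 -1.6167] M [ 1.2931 -0.2893  0.6287]
along 0.07635816263717513 lat -0.0008312493616384269 down -0.002114404255105933 h 115.84409507998879
```

>>> arm_command(
  series="0 0.0257 0.001 0.0111 0 0 -1;0 0.0257 0.001 0.0111 0 0 -1;0 0 0 0 0 0 -1",
)

```text
clock: 12.48
position: [0.5431, 0.0216, 0.1372]
ee_rot: [0.585, 0.396, 0.588, -0.395]
contact_force: [-2.0, 7.9, 1.0]
width: 0.0207
```

```bash
python3 -c "
from h import *
chk()
snap('top','t4');snap('side','s4')
s=8
a=cv2.imread('pics/t4.png')[175:205,280:325];b=cv2.imread('pics/s4.png')[185:215,280:325]
cv2.imwrite('pics/m4.png',cv2.resize(np.hstack([a,b]),None,fx=s,fy=s,interpolation=cv2.INTER_CUBIC))"
```

```text
t 12.48 p [0.5431 0.0216 0.1372] psi 22.05 xax [-0.0033  0.0038 -1.    ] q [-0.0906  0.301   1.7168  0.0038  1.1274 -0.477 ] w 0.02074760058863415 F [-2.0287  7.852   0.9546] M [1.0592 0.2405 1.4682]
along 0.07624238064518885 lat 0.001002819420383488 down -0.002310662166998805 h 112.04577007352772
```

View pics/m4.png

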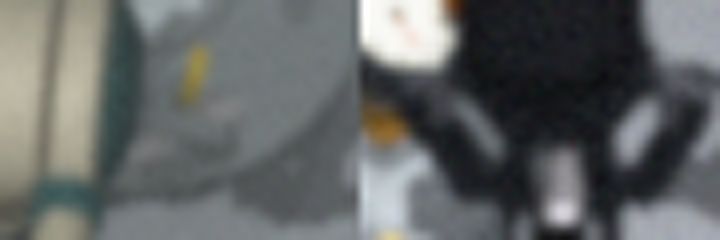

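The moment has jumped from 0.63 to 1.47 N m, and the top crop shows the two marks as one straight yellow line from (203,50) to (185,103). I press a touch more to seat it.

>>> arm_command(
  series="0 0.025 0.001 0.0111 0 0 -1;0 0 0 0 0 0 -1;0 0 0 0 0 0 -1",
)

```text
clock: 12.83
position: [0.543, 0.0205, 0.1369]
ee_rot: [0.577, 0.404, 0.582, -0.407]
contact_force: [-7.6, 2.3, 3.0]
width: 0.0209
```

```bash
python3 -c "
from h import *
chk()"
```

```text
t 12.83 p [0.543  0.0205 0.1369] psi 20.01 xax [-0.0083  0.0003 -1.    ] q [-0.09    0.3037  1.7137 -0.0004  1.1325 -0.439 ] w 0.02085224446091785 F [-7.5721  2.2574  2.9539] M [0.1633 0.9754 0.662 ]
along 0.07520587769317363 lat 0.004178300883743714 down -0.0026391986721247644 h 110.0096542913144
```

>>> arm_command(
  series="0 -0.03 0 -0.0111 0 0 -1;0 -0.0514 0.002 -0.0222 0 0 -1;0 -0.0514 0.002 -0.0222 0 0 -1;0 -0.0514 0.002 -0.0222 0 0 -1;0 -0.0514 0.002 -0.0222 0 0 -1;0 -0.0514 0.002 -0.0222 0 0 -1;0 -0.0514 0.002 -0.0222 0 0 -1;0 0 0 0 0 0 -1",
)

```text
clock: 13.5
position: [0.5178, 0.001, 0.1373]
ee_rot: [0.655, 0.265, 0.656, -0.266]
contact_force: [-0.2, 0.5, -2.5]
width: 0.0211
```

```bash
python3 -c "
from h import *
chk()"
```

```text
t 13.5 p [0.5178 0.001  0.1373] psi 45.87 xax [-0.0012 -0.0007 -1.    ] q [-0.1319  0.264   1.7721 -0.0009  1.1066 -0.9321] w 0.02114849376240054 F [-0.1573  0.5239 -2.4927] M [-0.0743 -0.0422 -0.019 ]
along 0.07403615519117125 lat 0.0025813282747807966 down -0.002244109095145396 h 135.86977655004503
```

>>> arm_command(
  series="0 0.02 -0.03 0 0 0 -1;0 0 -0.06 0 0 0 -1;0 0 -0.06 0 0 0 -1;0 0 -0.06 0 0 0 -1;0 0 0 0 0 0 -1",
)

```text
clock: 13.92
position: [0.5035, 0.0189, 0.1372]
ee_rot: [0.655, 0.266, 0.656, -0.266]
contact_force: [-1.5, 0.1, -1.5]
width: 0.0209
```

>>> arm_command(
  series="0 0 -0.08 0 0 0 -1;0 0 -0.1 0 0 0 -1;0 0 -0.15 0 0 0 -1;0 0 -0.15 0 0 0 -1;0 0 0 0 0 0 -1",
)

```text
clock: 14.33
position: [0.4666, 0.0539, 0.1369]
ee_rot: [0.654, 0.265, 0.657, -0.265]
contact_force: [-0.4, 0.7, -3.7]
width: 0.0209
```

```bash
python3 -c "
from h import *
chk()
c=np.mean([at('top',u,v,.02) for u,v in((174,179),(206,184),(187,250),(156,245))],axis=0);print(c)
a=at('top',190,181.5,.02)-at('top',171.5,247.5,.02);print(np.degrees(np.arctan2(a[1],a[0])))"
```

```text
t 14.33 p [0.4666 0.0539 0.1369] psi 45.92 xax [-0.0043  0.0021 -1.    ] q [-0.0349  0.1981  1.8666  0.0022  1.0812 -0.8374] w 0.02089614089145582 F [-0.3877  0.7044 -3.677 ] M [-0.0592  0.0037 -0.0354]
along 0.1475214022541048 lat 9.428356830702703e-05 down -0.0026168814761024332 h 135.92435455077003
[0.5022 0.396  0.02  ]
-13.267238057030035
```

>>> arm_command(
  series="-0.1 0 0 -0.02 0 0 -1;-0.15 0 0 -0.03 0 0 -1;-0.15 0 0 -0.03 0 0 -1;-0.1 0 0 -0.03 0 0 -1;0 0 0 -0.03 0 0 -1;0 0 0 -0.03 0 0 -1",
)

```text
clock: 14.83
position: [0.471, 0.0519, 0.1882]
ee_rot: [0.703, 0.082, 0.702, -0.081]
contact_force: [-0.3, -0.0, -3.1]
width: 0.0209
```

```bash
python3 -c "
from h import *
p,r=show();print(delta(p,r,[.5,.3965,.07],Rd(76.7)))"
```

```text
t 14.83 p [0.471  0.0519 0.1882] psi 76.75 xax [ 0.0023  0.0002 -1.    ] q [-0.0376  0.1529  1.7821  0.0003  1.2042 -1.3772] w 0.02087594004244688 F [-0.2674 -0.0424 -3.063 ] M [ 0.0356 -0.0325 -0.0198]
(array([ 1.184,  3.42 , -0.51 ]), array([ 0.0003,  0.0007, -0.0002]))
```

>>> arm_command(
  series="0 0.15 -0.02 0 0 0 -1;0 0.3 -0.05 0 0 0 -1;0 0.35 -0.05 0 0 0 -1;0 0.35 -0.05 0 0 0 -1;0 0.35 -0.05 0 0 0 -1;0 0.35 -0.05 0 0 0 -1;0 0.35 -0.05 0 0 0 -1;0.2 0.35 -0.05 0 0 0 -1;0.25 0.35 -0.05 0 0 0 -1;0.25 0.3 -0.05 0 0 0 -1;0.25 0.15 -0.03 0 0 0 -1;0.2 0.07 -0.01 0 0 0 -1",
)

```text
clock: 15.83
position: [0.4999, 0.3976, 0.071]
ee_rot: [0.702, 0.083, 0.703, -0.082]
contact_force: [-0.8, -1.3, -2.2]
width: 0.0206
```

>>> arm_command(
  series="0 0 0 0 0 0 -1;0 0 0 0 0 0 -1",
)

```text
clock: 16.0
position: [0.4997, 0.3942, 0.0719]
ee_rot: [0.701, 0.082, 0.703, -0.084]
contact_force: [0.5, 0.5, -1.5]
width: 0.0209
```

```bash
python3 -c "
from h import *
p,r=show();print(delta(p,r,[.5,.3965,.007],Rd(76.7)))"
```

```text
t 16.0 p [0.4997 0.3942 0.0719] psi 76.53 xax [-0.003  -0.0022 -1.    ] q [ 0.5588  0.4874  1.5889 -0.0003  1.069  -0.7767] w 0.020879556522496595 F [ 0.5072  0.4882 -1.5135] M [-0.0547 -0.122   0.0081]
(array([ 0.649,  0.024, -0.001]), array([-0.001 , -0.0008,  0.0009]))
```

>>> arm_command(
  series="0.12 0.01 0 0 0 0 -1;0.15 0.01 0 0 0 0 -1;0.15 0 0 0 0 0 -1;0.12 0 0 0 0 0 -1;0.06 0 0 0 0 0 -1;0.03 0 0 0 0 0 -1;0 0 0 0 0 0 -1",
)

```text
clock: 16.58
position: [0.5019, 0.3959, 0.0102]
ee_rot: [0.702, 0.084, 0.702, -0.084]
contact_force: [0.3, 0.2, -2.2]
width: 0.0206
```

```bash
python3 -c "
from h import *
show()"
```

```text
t 16.58 p [0.5019 0.3959 0.0102] psi 76.4 xax [-0.     -0.0001 -1.    ] q [ 0.5591  0.5543  1.6486 -0.0001  0.9387 -0.7743] w 0.020556611410905336 F [ 0.2532  0.2341 -2.154 ] M [ 0.0296 -0.0126 -0.0456]
```

>>> arm_command(
  series="0.02 0 0 0 0 0 -1;0.015 0 0 0 0 0 -1;0 0 0 0 0 0 -1",
)

```text
clock: 16.83
position: [0.502, 0.3964, 0.0071]
ee_rot: [0.702, 0.084, 0.702, -0.083]
contact_force: [0.5, -0.1, -3.0]
width: 0.0211
```

>>> arm_command(
  series="0 0 0 0 0 0 -0.4;0 0 0 0 0 0 -0.2;0 0 0 0 0 0 0;0 0 0 0 0 0 0;0 0 0 0 0 0 0;0 0 0 0 0 0 0",
)

```text
clock: 17.33
position: [0.5019, 0.3963, 0.0069]
ee_rot: [0.702, 0.084, 0.702, -0.083]
contact_force: [-0.2, 0.4, 0.4]
width: 0.0429
```

```bash
python3 -c "
from h import *
show()"
```

```text
t 17.33 p [0.5019 0.3963 0.0069] psi 76.44 xax [ 0.0004  0.0002 -1.    ] q [ 0.5597  0.5581  1.6514 -0.0001  0.9317 -0.7743] w 0.04285218553558067 F [-0.1749  0.4152  0.3821] M [-0.0168 -0.0133 -0.0369]
```

Released. I rise straight up and move clear so the cameras can see the filter and tray.

>>> arm_command(
  series="-0.05 0 0 0 0 0 0;-0.15 0 0 0 0 0 0;-0.25 0 0 0 0 0 0;-0.35 0 0 0 0 0 0;-0.35 0 0 0 0 0 0;-0.35 0 0 0 0 0 0;-0.35 0 0 0 0 0 0;-0.35 0.05 0.25 0 0 0 0;0 0.05 -0.3 0 0 0 0;0 0.05 -0.3 0 0 0 0;0 0 -0.3 0 0 0 0;0 0 -0.3 0 0 0 0",
)

```text
clock: 18.33
position: [0.411, 0.4333, 0.2259]
ee_rot: [0.702, 0.084, 0.702, -0.084]
contact_force: [0.3, 0.1, -0.2]
width: 0.0426
```

>>> arm_command(
  series="0 0 -0.3 0 0 0 0;0 0 -0.3 0 0 0 0;0 0 -0.2 0 0 0 0;0 0 0 0 0 0 0;0 0 0 0 0 0 0",
)

```text
clock: 18.75
position: [0.3334, 0.4521, 0.2261]
ee_rot: [0.703, 0.083, 0.702, -0.083]
contact_force: [-0.0, -0.3, 0.5]
width: 0.0426
```

```bash
python3 -c "
from h import *
show()
snap('top','t5');snap('side','s5')
a=cv2.imread('pics/t5.png')[130:280,140:430];b=cv2.imread('pics/s5.png')[160:385,180:445]
f=cv2.resize(cv2.imread('pics/t5.png')[150:210,260:335],None,fx=5,fy=5,interpolation=cv2.INTER_CUBIC)
a=cv2.resize(a,None,fx=1.5,fy=1.5,interpolation=cv2.INTER_CUBIC);c=np.zeros((525,800,3),np.uint8)
c[:225,:435]=a;c[:225,440:705]=b;c[225:525,:375]=f
g=cv2.resize(cv2.imread('pics/s5.png')[170:230,245:325],None,fx=5,fy=5,interpolation=cv2.INTER_CUBIC);c[225:525,380:780]=g
cv2.imwrite('pics/m5.png',c)"
```

```text
t 18.75 p [0.3334 0.4521 0.2261] psi 76.56 xax [ 0.0011  0.0004 -1.    ] q [ 0.8119  0.2584  1.543  -0.0005  1.3392 -0.5242] w 0.04262473254853729 F [-0.0041 -0.3068  0.4533] M [ 0.0028 -0.0265 -0.0046]
```

View pics/m5.png

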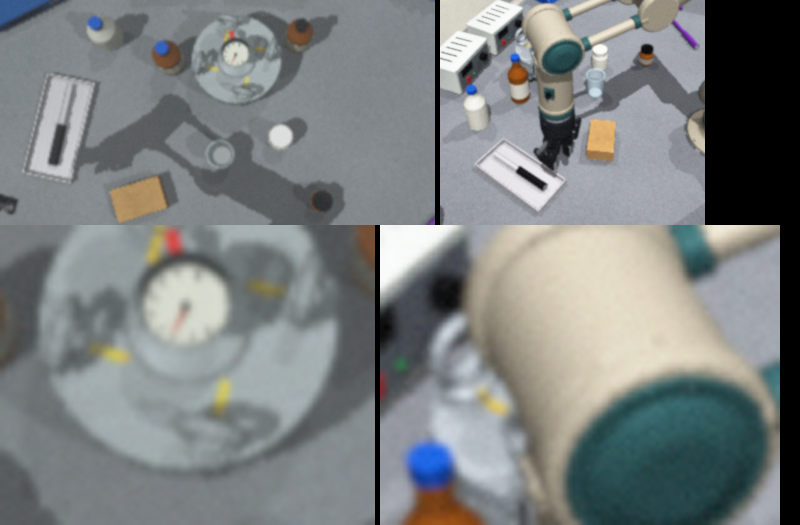

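```bash
python3 - <<'E'
from h import *
im=cv2.imread('pics/t5.png');h=cv2.cvtColor(im,cv2.COLOR_BGR2HSV).astype(float)
C=np.array([.655,-.032])
im32=im.astype(float);w=np.clip(np.minimum(im32[...,1],im32[...,2])-im32[...,0]-25,0,None)
for name,(x0,y0,x1,y1) in dict(a=(298,177,311,195),d=(274,216-52+5,290,182),b=(305,158,322,167),).items():
    W=w[y0:y1,x0:x1];ys,xs=np.mgrid[y0:y1,x0:x1]
    P=np.array([at('top',u,v,.117)[:2] for u,v in zip(xs.ravel(),ys.ravel())]);W=W.ravel()
    m=W@P/W.sum();cov=(P-m).T@((P-m)*W[:,None])/W.sum();e,V=np.linalg.eigh(cov);a=V[:,1]
    print(name,W.sum(),'centre rel',m-C,'r',np.linalg.norm(m-C),'az',np.degrees(np.arctan2(*(m-C)[::-1])),'dir',np.degrees(np.arctan2(a[1],a[0]))%180,'sd mm',np.sqrt(e)*1e3)
# shift of objects between t0 and t5 / s0 and s5
for n,o in dict(jar=(327,221),beaker=(287,232),ambA=(251,167),ambB=(340,152),white=(206,150),carton=(233,262),small=(355,264)).items():
    a=cv2.imread('pics/t0.png');T=a[o[1]-9:o[1]+10,o[0]-9:o[0]+10];S=im[o[1]-15:o[1]+16,o[0]-15:o[0]+16]
    r=cv2.matchTemplate(S,T,cv2.TM_CCOEFF_NORMED);_,mx,_,l=cv2.minMaxLoc(r);print(n,round(mx,3),l[0]-6,l[1]-6)
E
```

```text
a 609.0 centre rel [-0.0495 -0.0221] r 0.05421545194348417 az -155.99555477888362 dir 166.89951983582992 sd mm [2.0571 5.4836]
d 540.0 centre rel [-0.0222  0.0537] r 0.05806282827773413 az 112.42880262306794 dir 73.76905525770937 sd mm [2.0608 5.4848]
b 141.0 centre rel [ 0.0256 -0.0503] r 0.05648918081331473 az -63.01339902736803 dir 75.92895177144271 sd mm [1.6514 4.8228]
jar 1.0 0 0
beaker 0.884 0 0
ambA 0.998 0 0
ambB 0.995 0 0
white 0.999 0 0
carton 0.878 0 0
small 0.792 0 0
```

```bash
python3 -c "
from rig import ticket
print(ticket.sign_off())"
```

```text
the job is handed in; nothing more can be done
None
```

The loose nut is turned home, the bar lies flat in the tray, and I handed the job in at about 19 s of the 67 s allowed.

**What I did**
- The first grip only caught the upper slopes of the bar's hexagonal grip, so I opened, went lower and regripped. The opening then read 21.8 mm, matching the 22 mm across flats.
- I slid the steel end through the eye without any sign of contact in the forces. I then swung it clockwise about 108° until the moment jumped from 0.63 to 1.47 N m and the bar would go no farther.
- I backed the bar off within its play, drew it out, laid it along the tray and moved the arm clear.

**Last checks**
- **Nut:** its two yellow marks now form one straight line at 166.9°. Turned by 90°, the marks of two tight nuts lie at 163.8° and 165.9°, and I expected about 166.5° for this nut. The combined mark is as long as that of the tight nut at (0, 84) mm.
- **Bar:** the last picture shows it inside the tray, along its length.
- **Other things:** none of the seven loose objects shifted by a pixel in the top view (1 pixel is about 3 mm). The matches for the beaker, carton and small jar were weaker (0.79 to 0.88), probably because of changed shadows.
- **Tight nuts:** two of their marks look unchanged. The mark of the one at (84, 0) mm, beside the gauge, I only saw in the picture and did not measure.
- **Disagreement:** the camera put the bar's tip about 10 mm nearer the grip than I had planned. I corrected for this before inserting.

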